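# Park the drive disc of a rotary test rig

### The arm

A 6-joint arm with a two-finger parallel gripper is mounted at the origin on the work surface. World frame = base frame: x ahead of the robot, y to its left, z up, the work surface at z = 0. Lengths are in m, angles in rad, forces in N, time in s.
With the tool pointing down it reaches from about 0.325 to 0.875 m from the base axis. Payload 4.4 kg.
Tool frame: the origin (TCP) lies on the front face of the gripper's body, between the roots of the fingers; the fingertips stand 73 mm ahead of it and the grasp point (between the pads) lies 54 mm ahead of it (hold_point_z is the distance from the TCP to the grasp point, in m); z points along the fingers, y is the line along which they close (so a half turn about z gives the same grasp; the last joint's range is limited). The gripper opens to 85 mm and grips with 20 to 120 N. Pads are 22 mm wide; open, the fingers measure 114 mm over their backs; the gripper's body (76 mm by 85 mm) begins 54 mm behind the grasp point. The pads swing forward as they close: fully open they stand 13 mm farther back than shut.
Start: joints at [0.955, 0.207, 1.542, -0, 1.393, -0.15], TCP at [0.258, 0.514, 0.304] pointing down, gripper open.
Joint ranges: [-2.73, 2.73], [-0.86, 2.22], [0.23, 2.46], [-1.11, 4.25], [0.08, 2.63], [-2.82, 2.82]. Speed limits (rad/s): [2.79, 2.79, 3.14, 3.14, 3.14, 3.14].

### API

Orientations are given as a rotation vector (axis times angle).
In Python, from workcell import * gives the robot as it stands. The module is installed in compiled form; this text tells all that it offers.
- The arm moves only by the shell command python3 -m creep 'ROWS' [FORCE]. ROWS is JSON, a list of rows, each an object of numbers: "x", "y", "z": the shift along the world's x, y, z in mm; "rx", "ry", "rz": the turn, a rotation vector about the world's x, y, z in rad; "hand": the finger opening in mm, from 0 to 85.4. In form: [{"x": .., "y": .., "z": .., "rx": .., "ry": .., "rz": .., "hand": ..}, ...]. A call has 1 to 10 rows; each row is the pose to reach, as a shift and turn from the pose commanded when the call began; what a row does not reach only later rows make up. A row lasts 1/8 s, in which the tool goes at most 62.5 mm and 10.7 degrees, less where a joint would pass 70% of its speed; a pose out of reach is approached as far as the arm can. A call with a gripper value outside its range is refused whole. The fingers move at their own pace and stop on an object; FORCE is the grip in N (left out, the last holds). Time passes only in rows, so rows that repeat a pose let the fingers close. It gives the time, the measured TCP pose, the force, the opening and the grip force at its end, in the units of the state.
- read_state(): the state, without advancing time (a new reading comes with each control period).
- camera(name): name is "side" or "top"; returns a dict with "img" (480x640x3 uint8, red, green, blue), "z_map" (480x640 float32, m along the optical axis (not along the pixel's ray), 0 where there is no reading), "fx", "fy", "cx", "cy" (pixels), "rvec" (rotation vector, rad) and "tvec" (3), from world to camera coordinates, as OpenCV has them. Camera axes: x right, y down, z forward; pixel columns grow to the right and rows downward; lengths in m; the calibration is good to about 2 mm. A picture is of the moment at which its call begins.
- hand_in(): hands the job in; it is judged then, once.
Trained networks look in the newest picture that a camera, given by its name, has taken for a name from the list of things; names that differ only in an ending like _2 or _b are one class to them, and where a whole thing is asked for, a point or a joint stands for the part that bears it (a point fixed in the world has none). Each returns a list of dicts, best first, with "conf" (0 to 1); they miss things now and then, are a little off and sometimes report something else, mostly with a low value. They report only what shows in the picture. A call takes as long as a camera call.
- outline_of(camera, label): "mask" (480x640 bool, what is visible of it) and "bbox" ([left, top, width, height] in pixels, round what is visible of it).
- tip_of(camera, label): "at" ([column, row] in pixels: a listed point, or the origin of a listed thing).
The state is a dict: "time": time; "q": joint angles; "joint_velocities": joint speeds; "joint_efforts": joint torques, N m; "ee_pos": TCP position; "tool_rot": TCP orientation; "force": force on the tool from outside, world axes, zero at the start; "ft_torque": the same for the moment, N m; "grip_width": opening from 0.0 (shut) to 1.0 (fully open); "gripper_force": force on a finger pad.
Only numpy, scipy, OpenCV 4.12 (cv2) and the standard library are available. Lean on these libraries where they do the work, as an engineer would, in place of code of your own. Each camera call takes 0.05 s, during which the arm holds its last target. There are 200 camera calls.

### The job

Park the test rig's drive disc: with a fingertip, gently push its pointer bar round until the white end points straight at the red mark and take the finger away; then push the yellow brake lever clockwise (seen from above) all the way to its stop post. Only push, never grip or lift the disc off its seat, and leave the loose brass weights, the screwdriver and the jar where they stand.

Things in the scene. Friction and masses are not known exactly. Their poses are not given: they have to be found in the camera images.
- base_plate: Fixed black plate, 380 (x) by 460 (y) by 12 mm. Origin at table level below the disc's axis; it reaches x -190 to +190, y -190 to +270 mm. On it: dark motor block 56 x 56 mm, 60 mm tall, at (-155, -162) mm; white pulley, diameter 60 mm, 36 mm tall, at (-150, 215) mm.
- disc: Grey disc, diameter 200 mm, turning either way on a vertical axis, light friction (0.1 N m), stays where left; only rests on its seat. Origin on the axis, 28 mm above the table; top face 44 mm above the table. Its +x runs along the pointer bar. Fixed on it: hub, diameter 32 mm, and three brass weights, diameter 40, 45 mm tall, 64 mm from the axis, at 90, 180 and 270 degrees from the bar.
- pointer_tip (a point): Top of the outer end of the pointer bar on the disc, on its centre line, 125 mm from the axis, 74 mm above the table; axes as the disc's (+x outwards along the bar, z up). The bar is aluminium with a white end, 14 mm wide, 30 mm tall (44 to 74 mm above the table), from the axis out to 125 mm, 25 mm past the rim.
- red_mark: Red round stud, diameter 22 mm, 6 mm tall, fixed on the plate outside the disc, 138 to 172 mm from its axis; origin at the centre of its underside. The pointer clears it. A like blue stud stands on the other side of the pointer; either may be on either side.
- blue_mark: The like blue stud, not the goal; origin at the centre of its underside.
- brake_pivot (a point): Top of the yellow brake lever's bar on its vertical pivot axis, 46 mm above the table.
- brake_knob (a point): Top centre of the upright yellow knob (diameter 18 mm, from 20 to 70 mm above the table) at the end of the brake lever, 100 mm from the pivot. The lever's bar runs straight from pivot to knob, 12 mm wide, from 20 to 46 mm above the table (8 mm above the plate).
- brake (a joint): Angle of the brake lever: starts open at 0 to 0.35 rad, grows clockwise seen from above; 1.3 rad = against its stop post (steel pin 10 mm thick, 26 mm tall, 85 mm from the pivot). Light friction (0.08 N m), stays where it is left. Closing it does not change how the disc turns.
- weight_a: Loose brass weight standing on the plate, diameter 40 mm, 45 mm tall, 0.45 kg; origin at the centre of its underside. Leave alone.
- weight_b: A second loose brass weight, the same. Leave alone.
- screwdriver: Loose screwdriver lying on the table. Leave alone.
- grease_jar: Loose white jar with a blue lid, diameter 56 mm, 60 mm tall, on the table. Leave alone.

How it is judged:
By the outcome, as a careful person would: the job done as asked, in the order asked, and still so for the second after the job is handed in, with the robot touching nothing.
It also fails if it takes over 56 s, if anything falls off the work surface, if the arm or the gripper's body presses on something with over 40 N, if the wrist force passes 120 N, or if a joint passes its speed limit or range.

## Working session

There is one attempt and no reset: what is moved stays moved. The work goes in short steps, Python scripts to look and compute and a shell command to move; the robot and the scene stay as the last step left them, time stands still between calls to the robot, and variables do not carry over. Pictures are saved under pics/ and viewed, at most 10 in all, crops included, and the job is handed in when it is done.

```bash
mkdir -p pics
cat > h.py <<'E'
from workcell import *
import numpy as np, cv2
def cam(n):
    c=camera(n); c['R']=cv2.Rodrigues(np.array(c['rvec'],float))[0]; c['t']=np.array(c['tvec'],float).ravel(); return c
def atz(c,p,z):
    r=c['R'].T@np.array([(p[0]-c['cx'])/c['fx'],(p[1]-c['cy'])/c['fy'],1]); o=-c['R'].T@c['t']
    return o+r*(z-o[2])/r[2]
def proj(c,X):
    x=c['R']@np.array(X,float)+c['t']; return np.array([c['fx']*x[0]/x[2]+c['cx'],c['fy']*x[1]/x[2]+c['cy']])
Z=dict(disc=.028,pointer_tip=.074,red_mark=.012,blue_mark=.012,brake_pivot=.046,brake_knob=.070,base_plate=0,weight_a=.012,screwdriver=.01,grease_jar=0.0)
def look(n,labels=Z):
    c=cam(n)
    for l in labels:
        for d in tip_of(n,l)[:3]:
            print(n,l,round(d['conf'],2),np.round(d['at'],1),np.round(atz(c,d['at'],Z[l])*1000,1)[:2])
    return c
E
python3 - <<'E'
from h import *
for n in('top','side'):
    c=look(n); cv2.imwrite(f'pics/{n}0.png',c['img'][:,:,::-1])
print(read_state())
E
```

```text
top disc 0.84 [320.3 242.9] [580.4  15.8]
top pointer_tip 0.61 [381.3 252.2] [ 557.8 -116.5]
top pointer_tip 0.29 [120.3 255. ] [539.6 443.8]
top red_mark 0.64 [369.4 202.6] [679.7 -97.5]
top blue_mark 0.43 [347.1 305.2] [441.2 -48.2]
top brake_pivot 0.7 [267.4 228.7] [607.7 135. ]
top brake_knob 0.57 [222.  218.3] [624.9 232.1]
top base_plate 0.22 [223.3 218. ] [637.1 243. ]
top weight_a 0.6 [273.4 294.3] [462.6 119.6]
top weight_a 0.56 [315.5 168.3] [758.8  30.4]
top screwdriver 0.82 [506.2 297.8] [ 464.7 -415.3]
top screwdriver 0.43 [121.7 256.7] [540.9 466.7]
top grease_jar 0.89 [122.3 255.3] [544.9 469.7]
top grease_jar 0.59 [347.3 305.3] [440.7 -49.6]
top grease_jar 0.5 [380.5 252.8] [ 563.5 -125.8]
side disc 0.65 [336.3 260.7] [578.9   8.1]
side disc 0.54 [269.9 252.9] [457.1 107.9]
side disc 0.5 [243.7 176.2] [530.8 429.1]
side pointer_tip 0.69 [357.9 281. ] [ 560.6 -109. ]
side red_mark 0.65 [399.2 276.3] [686.4 -93.2]
side blue_mark 0.7 [241.5 179.7] [526.6 438.4]
side blue_mark 0.5 [293.3 303.3] [437.8 -46.8]
side blue_mark 0.28 [356.4 284.1] [587.9 -65.7]
side brake_pivot
[... 358 characters left out ...]
7] [550.8 467.7]
{'time': 1.1, 'q': array([ 9.54492123e-01,  2.06581887e-01,  1.54151562e+00, -7.10737003e-07,
        1.39353273e+00, -1.50507989e-01]), 'joint_velocities': array([-0.00100465, -0.00140324,  0.00019034,  0.00085543,  0.00105754,
        0.00018046]), 'joint_efforts': array([-2.13670100e-03, -3.83079779e+01, -2.91961437e+01, -5.64651982e-04,
        1.20842313e-03,  3.60448200e-05]), 'ee_pos': array([0.25825942, 0.51372457, 0.30388455]), 'tool_rot': array([-7.25071120e-01, -3.05676169e+00,  5.51510238e-05]), 'force': array([0.06187654, 0.51039369, 0.74242439]), 'ft_torque': array([-0.0443495 , -0.02083302, -0.04168431]), 'gripper_force': 0.0, 'grip_width': 0.9984821670561472}
```

View pics/top0.png

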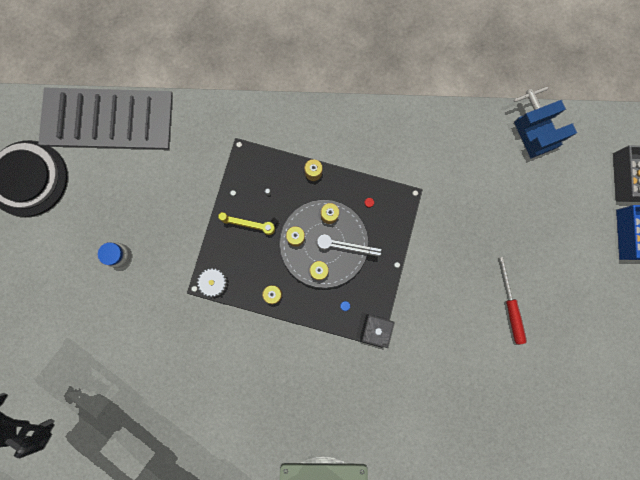

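View pics/side0.png

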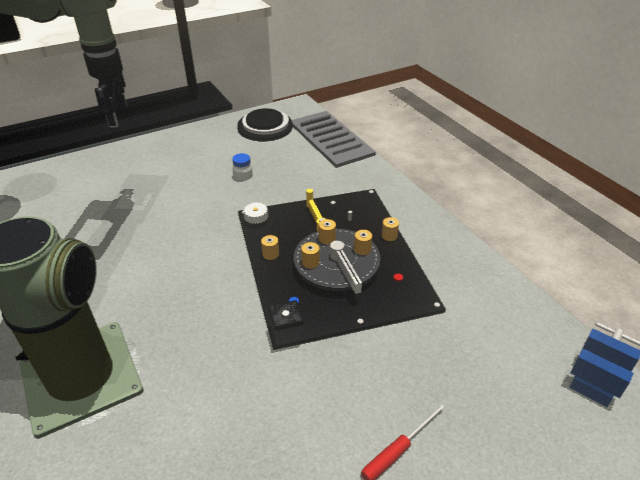

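The top view shows the disc at (324,243), the pointer end at (380,252), red at (369,202), the lever from pivot (268,228) to knob (223,217), and the stop pin at (267,191). Both views agree. Next I refine the geometry by colour and height.

```bash
cat >> h.py <<'E'
def world(c):
    v,u=np.mgrid[:480,:640]; z=c['z_map']
    P=np.stack([(u-c['cx'])/c['fx']*z,(v-c['cy'])/c['fy']*z,z],-1)
    W=(P-c['t'])@c['R']; W[z==0]=np.nan; return W
def blob(c,m,z):
    n,l,s,ce=cv2.connectedComponentsWithStats(m.astype(np.uint8))
    return [(int(s[i,4]),np.round(ce[i],1),np.round(atz(c,ce[i],z)[:2]*1000,1)) for i in range(1,n) if s[i,4]>=6]
def measure(n):
    c=cam(n); W=world(c); hsv=cv2.cvtColor(c['img'],cv2.COLOR_RGB2HSV).astype(int); H,S,V=hsv[...,0],hsv[...,1],hsv[...,2]
    near=np.hypot(W[...,0]-.58,W[...,1]-.012)<.2
    red=near&(S>150)&(V>100)&((H<6)|(H>174)); blue=near&(S>150)&(V>80)&(H>100)&(H<130)
    print(n,'red',blob(c,red,.018),'blue',blob(c,blue,.018))
    top=near&(abs(W[...,2]-.089)<.006)&(np.hypot(W[...,0]-.58,W[...,1]-.012)<.095)
    print(' wts',blob(c,top,.089))
    h=near&(abs(W[...,2]-.074)<.006)&(S<60)
    ys,xs=np.nonzero(h); P=np.array([atz(c,p,.074)[:2] for p in zip(xs,ys)])*1000
    return c,W,P
E
python3 - <<'E'
from h import *
for n in('top','side'):
    c,W,P=measure(n); 
    d=np.hypot(*(P-[580,12]).T); Q=P[(d<140)&(d>35)]
    vx=cv2.fitLine(Q.astype(np.float32),cv2.DIST_HUBER,0,.01,.01).ravel(); print(len(Q),'bar line',vx, 'ang',np.degrees(np.arctan2(vx[1],vx[0])), Q.min(0),Q.max(0))
    for l in ('brake_knob','brake_pivot','disc'):
        for o in outline_of(n,l)[:1]:
            print(l,o['conf'],o['bbox'],o['mask'].sum())
            if l[0]=='b':
                for z in(.070,.046):
                  print(z,blob(c,o['mask']&(abs(W[...,2]-z)<.005),z))
    # stop pin
    pm=(abs(W[...,2]-.038)<.012)&(np.hypot(W[...,0]-.695,W[...,1]-.135)<.05); print('pin?',blob(c,pm,.038))
E
```

```text
top red [(68, array([368.9, 202. ]), array([679.8, -95.7]))] blue [(68, array([344.9, 305.8]), array([439.9, -42.9]))]
 wts [(260, array([329.7, 211.7]), array([641.6,  -2.1])), (273, array([295.1, 235. ]), array([589.3,  71.2])), (274, array([318.9, 269.9]), array([515.8,  18.7]))]
287 bar line [ 1.6927543e-01  9.8556876e-01  5.6595697e+02 -6.8527069e+01] ang 80.2543 [ 551.55438111 -115.79716329] [630.84793401 -18.86735105]
brake_pivot 0.67 [218.1, 210.7, 60.8, 26.1] 488
0.07 [(54, array([222.4, 216. ]), array([630. , 231.5]))]
0.046 [(303, array([252.9, 224.1]), array([617.4, 167.7]))]
disc 0.93 [280.4, 196.1, 96.7, 89.7] 6248
pin? [(18, array([267.5, 191. ]), array([695.5, 138.5]))]
side red [(55, array([397.9, 276.4]), array([679.5, -96.6]))] blue [(38, array([294. , 298.9]), array([442.6, -41.2]))]
 wts [(168, array([327.1, 224.9]), array([588.1,  67.4])), (176, array([363.3, 235.6]), array([640.4,  -5.8])), (196, array([310.3, 248.6]), array([514.7,  14.7]))]
227 bar line [ 1.6580200e-01  9.8615909e-01  5.6498706e+02 -7.2122383e+01] ang 80.45617 [ 549.00064737 -120.01201494] [579.45211795 -21.54010513]
brake_knob 0.73 [307.4, 191.9, 15.3, 32.5] 255
0.07 [(19, array([309.4, 191.3]), array([628.2, 226. ]))]
0.046 [(135, array([315.2, 209.6]), array([619. , 179.2]))]
brake_pivot 0.81 [307.8, 187.8, 12.8, 33.1] 228
0.07 [(19, array([309.1, 191.3]), array([627.8, 226.6]))]
0.046 [(121, array([314.8, 209.1]), array([619.2, 181.5]))]
disc 0.97 [292.1, 221.3, 88.5, 70.8] 4732
pin? [(21, array([349.7, 213.4]), array([692.3, 131.9]))]
```

```bash
R='x'; python3 -m creep '[{"x":30,"y":-60,"rz":-0.15,"hand":0},{"x":269,"y":-608,"rz":-1.27,"hand":0},{"x":269,"y":-608,"rz":-1.27,"hand":0},{"x":269,"y":-608,"rz":-1.27,"hand":0},{"x":269,"y":-608,"rz":-1.27,"hand":0},{"x":269,"y":-608,"rz":-1.27,"hand":0},{"x":269,"y":-608,"rz":-1.27,"hand":0},{"x":269,"y":-608,"rz":-1.27,"hand":0},{"x":269,"y":-608,"rz":-1.27,"hand":0},{"x":269,"y":-608,"rz":-1.27,"hand":0}]' 20; python3 -c "
from workcell import *;s=read_state();print(s['q'],s['ee_pos'],s['tool_rot'])"
```

```text
[ 9.54503911e-01  2.06605128e-01  1.54146956e+00 -2.03555222e-05
  1.39349903e+00 -1.50523535e-01] [0.25827353 0.51374793 0.30389322] [7.25021221e-01 3.05676093e+00 1.58078001e-05]invalid input
```

```bash
python3 -m creep '[{"x":30,"y":-60,"z":0,"rx":0,"ry":0,"rz":-0.15,"hand":0},{"x":269,"y":-608,"z":0,"rx":0,"ry":0,"rz":-1.27,"hand":0},{"x":269,"y":-608,"z":0,"rx":0,"ry":0,"rz":-1.27,"hand":0},{"x":269,"y":-608,"z":0,"rx":0,"ry":0,"rz":-1.27,"hand":0},{"x":269,"y":-608,"z":0,"rx":0,"ry":0,"rz":-1.27,"hand":0},{"x":269,"y":-608,"z":0,"rx":0,"ry":0,"rz":-1.27,"hand":0},{"x":269,"y":-608,"z":0,"rx":0,"ry":0,"rz":-1.27,"hand":0},{"x":269,"y":-608,"z":0,"rx":0,"ry":0,"rz":-1.27,"hand":0},{"x":269,"y":-608,"z":0,"rx":0,"ry":0,"rz":-1.27,"hand":0},{"x":269,"y":-608,"z":0,"rx":0,"ry":0,"rz":-1.27,"hand":0}]' 20; python3 -c "
from workcell import *;s=read_state();print(s['q'],s['ee_pos'],s['tool_rot'])"
```

```text
time: 2.75
ee_pos: [0.5119, -0.0597, 0.3042]
tool_rot: [2.397, 2.03, 0.001]
force: [1.4, 0.5, 1.0]
grip_width: -0.002
gripper_force: 0.0
[-2.84401824e-01  7.86557329e-02  1.68614828e+00  3.70301718e-04
  1.37573964e+00 -1.19064683e-01] [ 0.51189308 -0.05974003  0.30423941] [2.39684656e+00 2.02989842e+00 1.38398464e-03]
```

```bash
python3 -m creep '[{"x":15,"y":-35,"z":0,"rx":0,"ry":0,"rz":0,"hand":0},{"x":15,"y":-35,"z":-50,"rx":0,"ry":0,"rz":0,"hand":0},{"x":15,"y":-35,"z":-100,"rx":0,"ry":0,"rz":0,"hand":0},{"x":15,"y":-35,"z":-140,"rx":0,"ry":0,"rz":0,"hand":0},{"x":15,"y":-35,"z":-165,"rx":0,"ry":0,"rz":0,"hand":0},{"x":15,"y":-35,"z":-171,"rx":0,"ry":0,"rz":0,"hand":0},{"x":15,"y":-35,"z":-171,"rx":0,"ry":0,"rz":0,"hand":0}]'
python3 - <<'E'
from h import *
c=cam('side'); cv2.imwrite('pics/s1.png',cv2.resize(c['img'][180:340,220:440,::-1],None,fx=3.5,fy=3.5)); s=read_state(); print(s['q'],s['ee_pos'])
p=s['ee_pos'].copy()
for d in(.06,.073,.086): print(d,(proj(c,p-[0,0,d])-[220,180])*3.5)
E
```

```text
time: 3.62
ee_pos: [0.5266, -0.0928, 0.1333]
tool_rot: [2.397, 2.031, 0.0]
force: [-0.1, -1.3, 0.1]
grip_width: -0.0
gripper_force: 0.0
[-3.36241157e-01  3.27478285e-01  1.77936118e+00  1.90621014e-06
  1.03262014e+00 -1.71297124e-01] [ 0.52719164 -0.09294665  0.13405429]
0.06 [421.28175362 356.44617518]
0.073 [420.71548285 371.54839857]
0.086 [420.15764109 386.42582362]
```

View pics/s1.png

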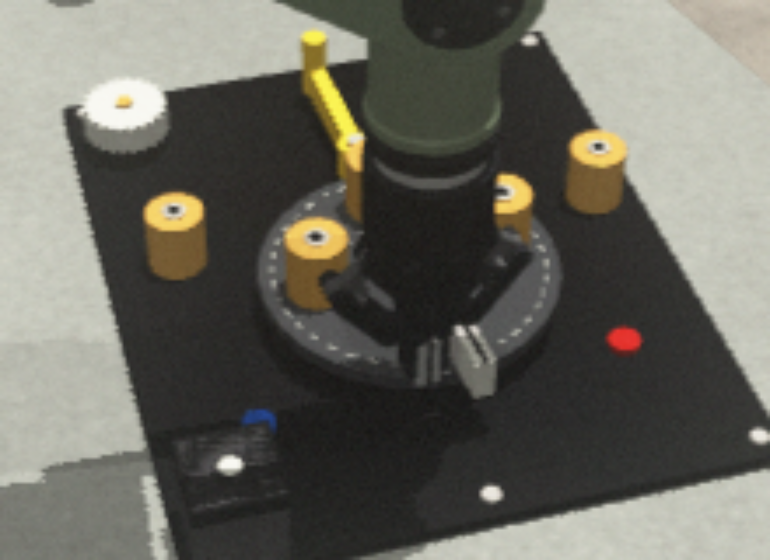

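```bash
cat >> h.py <<'E'
AX=np.array([578.1,6.4])
def tcp(phi,s,r=108):
    p=np.radians(phi); return AX+r*np.array([np.cos(p),np.sin(p)])-s*np.array([-np.sin(p),np.cos(p)])
E
python3 - <<'E'
from h import *
p0=read_state()['ee_pos'][:2]*1000; print(p0)
for phi in [-99.5,-97,-94,-90.5,-87,-83.5,-80,-76.5,-73,-69.5,-66,-62.5,-59,-56,-53.5,-51.5,-50]: print(phi,np.round(tcp(phi,23)-p0,1),round(np.radians(phi+99.5),3))
E
```

```text
[527.19164242 -92.94665046]
-99.5 [10.4 -3.4] 0.0
-97 [14.9 -5. ] 0.044
-94 [20.4 -6.8] 0.096
-90.5 [27.  -8.4] 0.157
-87 [33.6 -9.7] 0.218
-83.5 [ 40.3 -10.6] 0.279
-80 [ 47. -11.] 0.34
-76.5 [ 53.8 -11. ] 0.401
-73 [ 60.5 -10.7] 0.463
-69.5 [67.2 -9.9] 0.524
-66 [73.8 -8.7] 0.585
-62.5 [80.4 -7.1] 0.646
-59 [86.8 -5.1] 0.707
-56 [92.2 -3.1] 0.759
-53.5 [96.7 -1.2] 0.803
-51.5 [100.1   0.5] 0.838
-50 [102.7   1.8] 0.864
```

```bash
python3 -m creep '[{"x":5,"y":-2,"z":0,"rx":0,"ry":0,"rz":0,"hand":0},{"x":10,"y":-3.4,"z":0,"rx":0,"ry":0,"rz":0,"hand":0},{"x":15,"y":-5,"z":0,"rx":0,"ry":0,"rz":0.044,"hand":0},{"x":20.4,"y":-6.8,"z":0,"rx":0,"ry":0,"rz":0.096,"hand":0},{"x":27,"y":-8.4,"z":0,"rx":0,"ry":0,"rz":0.157,"hand":0},{"x":33.6,"y":-9.7,"z":0,"rx":0,"ry":0,"rz":0.218,"hand":0},{"x":40.3,"y":-10.6,"z":0,"rx":0,"ry":0,"rz":0.279,"hand":0},{"x":47,"y":-11,"z":0,"rx":0,"ry":0,"rz":0.34,"hand":0},{"x":52,"y":-11,"z":0,"rx":0,"ry":0,"rz":0.385,"hand":0},{"x":53.8,"y":-11,"z":0,"rx":0,"ry":0,"rz":0.401,"hand":0}]'
python3 - <<'E'
from h import *
n='top'; c=cam(n); print(read_state()['ee_pos'])
cv2.imwrite('pics/t1.png',cv2.resize(c['img'][160:320,240:440,::-1],None,fx=3.5,fy=3.5))
look(n,['pointer_tip']); look('side',['pointer_tip'])
E
```

```text
time: 4.92
ee_pos: [0.5807, -0.104, 0.1334]
tool_rot: [1.943, 2.467, -0.0]
force: [-1.7, -0.9, 0.7]
grip_width: -0.004
gripper_force: 0.5
[ 0.58072793 -0.10396465  0.13333542]
side pointer_tip 0.86 [373.3 274. ] [ 600.4 -107.7]
```

View pics/t1.png

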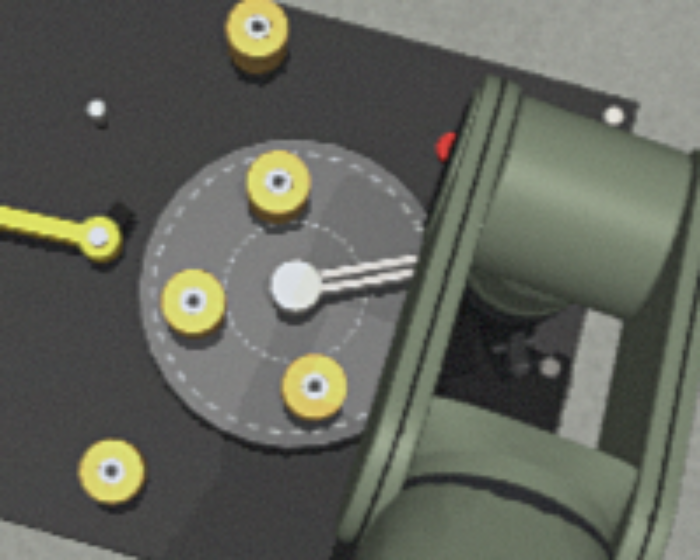

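```bash
python3 -m creep '[{"x":3.5,"y":0.1,"z":0,"rx":0,"ry":0,"rz":0.03,"hand":0},{"x":8,"y":0.4,"z":0,"rx":0,"ry":0,"rz":0.075,"hand":0},{"x":13.4,"y":1.1,"z":0,"rx":0,"ry":0,"rz":0.123,"hand":0},{"x":20,"y":2.3,"z":0,"rx":0,"ry":0,"rz":0.184,"hand":0},{"x":26.6,"y":3.9,"z":0,"rx":0,"ry":0,"rz":0.245,"hand":0},{"x":33,"y":5.9,"z":0,"rx":0,"ry":0,"rz":0.306,"hand":0},{"x":37,"y":7.3,"z":0,"rx":0,"ry":0,"rz":0.342,"hand":0},{"x":39,"y":8.1,"z":0,"rx":0,"ry":0,"rz":0.362,"hand":0},{"x":40,"y":8.5,"z":0,"rx":0,"ry":0,"rz":0.372,"hand":0}]'
python3 - <<'E'
from h import *
for n in('top','side'):
    c,W,P=measure(n)
    for d in tip_of(n,'pointer_tip')[:1]: print(d,atz(c,d['at'],.074)*1000)
E
```

```text
time: 6.3
ee_pos: [0.6201, -0.0952, 0.1328]
tool_rot: [-1.454, -2.785, 0.0]
force: [-0.9, -0.9, -0.1]
grip_width: 0.003
gripper_force: 0.5
top red [] blue []
 wts [(263, array([309.4, 215.3]), array([632.7,  41.5])), (266, array([298.7, 255.7]), array([545.1,  62.3])), (97, array([334.7, 264.6]), array([527.6, -14.8]))]
side red [(56, array([398. , 276.4]), array([679.7, -96.8]))] blue [(32, array([293.9, 298.8]), array([442.8, -40.7]))]
 wts [(164, array([349.9, 225.9]), array([632.1,  38.2])), (180, array([312.1, 233.1]), array([543.7,  58.7])), (204, array([323.7, 259.2]), array([523.5, -29.3]))]
{'at': [388.7, 263.7], 'conf': 0.73} [647.43936131 -97.81834087  74.        ]
```

```bash
python3 -m creep '[{"x":2,"y":0.9,"z":0,"rx":0,"ry":0,"rz":0.02,"hand":0},{"x":5.5,"y":2.5,"z":0,"rx":0,"ry":0,"rz":0.054,"hand":0},{"x":8.7,"y":4.1,"z":0,"rx":0,"ry":0,"rz":0.087,"hand":0},{"x":12.9,"y":6.5,"z":0,"rx":0,"ry":0,"rz":0.131,"hand":0},{"x":15.4,"y":8,"z":0,"rx":0,"ry":0,"rz":0.157,"hand":0},{"x":17,"y":9,"z":0,"rx":0,"ry":0,"rz":0.175,"hand":0},{"x":17.8,"y":9.5,"z":0,"rx":0,"ry":0,"rz":0.183,"hand":0},{"x":17.8,"y":9.5,"z":0,"rx":0,"ry":0,"rz":0.183,"hand":0}]'
cat >> h.py <<'E'
def ang(n,ax,tol=.003):
    c=cam(n); W=world(c)
    top=(abs(W[...,2]-.089)<tol)&(np.hypot(W[...,0]-.58,W[...,1]-.012)<.095)
    for a,p,w in blob(c,top,.089):
        v=w-ax; 
        if a>60: print(n,a,w,'r',np.hypot(*v).round(1),'ang mod 90:',round(np.degrees(np.arctan2(v[1],v[0]))%90-90,2))
    return c
E
python3 - <<'E'
from h import *
ang('top',[578.7,8.3]); c=ang('side',[577.6,4.5]); measure('side')
cv2.imwrite('pics/s2.png',cv2.resize(c['img'][180:340,220:440,::-1],None,fx=3.5,fy=3.5))
E
```

```text
time: 7.5
ee_pos: [0.6379, -0.0856, 0.1329]
tool_rot: [-1.194, -2.906, -0.0]
force: [-0.3, -0.2, 0.4]
grip_width: -0.0
gripper_force: 0.3
top 224 [625.3  51.4] r 63.5 ang mod 90: -47.23
top 239 [536.   55.5] r 63.6 ang mod 90: -47.87
side 135 [626.   48.8] r 65.6 ang mod 90: -47.53
side 144 [535.6  52.7] r 63.9 ang mod 90: -48.93
side 176 [531.2 -36.8] r 62.1 ang mod 90: -48.33
side red [(57, array([398. , 276.5]), array([679.6, -97. ]))] blue [(33, array([293.8, 298.9]), array([442.4, -40.9]))]
 wts [(162, array([345.1, 224.6]), array([625. ,  47.8])), (179, array([310.2, 236.2]), array([534.7,  51.6])), (205, array([328.8, 260.6]), array([530.7, -38.5]))]
```

View pics/s2.png

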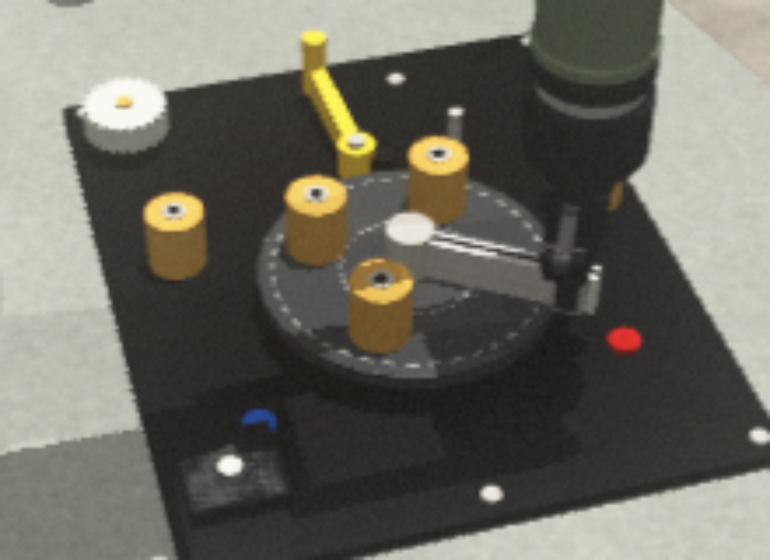

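```bash
python3 -m creep '[{"x":1.2,"y":0.8,"z":0,"rx":0,"ry":0,"rz":0.013,"hand":0},{"x":2.2,"y":1.5,"z":0,"rx":0,"ry":0,"rz":0.024,"hand":0},{"x":3.1,"y":2,"z":0,"rx":0,"ry":0,"rz":0.035,"hand":0},{"x":3.1,"y":2,"z":0,"rx":0,"ry":0,"rz":0.035,"hand":0},{"x":-2,"y":-3,"z":0,"rx":0,"ry":0,"rz":0.035,"hand":0},{"x":-15,"y":-16,"z":0,"rx":0,"ry":0,"rz":0.035,"hand":0},{"x":-22,"y":-23,"z":0,"rx":0,"ry":0,"rz":0.035,"hand":0}]'
python3 - <<'E'
from h import *
ang('top',[578.7,8.3]); c=ang('side',[578.6,6.0])
E
```

```text
time: 8.52
ee_pos: [0.6146, -0.1097, 0.1327]
tool_rot: [-1.144, -2.925, 0.0]
force: [-0.2, 0.7, -0.1]
grip_width: -0.001
gripper_force: 0.0
top 233 [624.8  53. ] r 64.2 ang mod 90: -45.88
top 234 [534.5  54.2] r 63.7 ang mod 90: -46.08
top 158 [534.6 -30.5] r 58.7 ang mod 90: -48.66
side 137 [624.4  49.7] r 63.3 ang mod 90: -46.34
side 142 [533.7  51.8] r 64.1 ang mod 90: -45.57
side 160 [532.5 -38.5] r 64.1 ang mod 90: -46.01
```

```bash
python3 -m creep '[{"x":0,"y":0,"z":50,"rx":0,"ry":0,"rz":0,"hand":0},{"x":0,"y":0,"z":105,"rx":0,"ry":0,"rz":0,"hand":0},{"x":0,"y":40,"z":140,"rx":0,"ry":0,"rz":-0.18,"hand":0},{"x":-4,"y":90,"z":150,"rx":0,"ry":0,"rz":-0.36,"hand":0},{"x":-8,"y":150,"z":150,"rx":0,"ry":0,"rz":-0.54,"hand":0},{"x":-12,"y":210,"z":150,"rx":0,"ry":0,"rz":-0.72,"hand":0},{"x":-18,"y":270,"z":150,"rx":0,"ry":0,"rz":-0.9,"hand":0},{"x":-25,"y":330,"z":150,"rx":0,"ry":0,"rz":-1.03,"hand":0},{"x":-26,"y":348,"z":150,"rx":0,"ry":0,"rz":-1.03,"hand":0},{"x":-26,"y":348,"z":150,"rx":0,"ry":0,"rz":-1.03,"hand":0}]'
python3 - <<'E'
from h import *
for n in('top','side'):
    c,W,P=measure(n); d=np.hypot(*(P-[578,7]).T); Q=P[(d<128)&(d>30)&(P[:,1]<0)]
    v=cv2.fitLine(Q.astype(np.float32),cv2.DIST_HUBER,0,.01,.01).ravel(); print(len(Q),'bar ang',np.degrees(np.arctan2(v[1],v[0])))
    cv2.imwrite(f'pics/{n}3.png',cv2.resize(c['img'][160:320,200:420,::-1],None,fx=3.5,fy=3.5))
ang('top',[578.7,8.3]); ang('side',[578.6,6.0])
s=read_state();print(s['q'],s['ee_pos'])
E
```

```text
time: 9.88
ee_pos: [0.5897, 0.2402, 0.2828]
tool_rot: [2.433, 1.987, -0.0]
force: [-1.0, -0.3, 0.3]
grip_width: -0.001
gripper_force: 0.0
top red [(58, array([369.4, 201.7]), array([680.7, -96.8]))] blue [(68, array([344.9, 305.6]), array([440.2, -42.8]))]
 wts [(264, array([304.2, 219. ]), array([624.4,  52.6])), (268, array([302.5, 260.8]), array([534.3,  53.9])), (270, array([344.8, 262.4]), array([532.9, -36.2]))]
277 bar ang -45.569828
side red [(55, array([397.9, 276.4]), array([679.5, -96.6]))] blue [(38, array([293.9, 298.9]), array([442.6, -41.1]))]
 wts [(165, array([344. , 224.6]), array([622.7,  48.9])), (176, array([310. , 236.6]), array([533.5,  50.4])), (204, array([329.5, 260.7]), array([532. , -39.5]))]
247 bar ang -45.356544
top 240 [624.8  52.3] r 63.7 ang mod 90: -46.34
top 239 [534.4  54.2] r 63.8 ang mod 90: -46.02
top 238 [533.1 -36.4] r 63.9 ang mod 90: -45.57
side 134 [624.3  50.5] r 63.8 ang mod 90: -45.76
side 140 [533.9  51.8] r 64.0 ang mod 90: -45.7
side 172 [532.5 -38.4] r 64.0 ang mod 90: -46.08
[ 2.46714674e-01  3.51166953e-01  1.40318785e+00 -5.72592071e-04
  1.38748810e+00  4.52920420e-01] [0.59037776 0.2374342  0.28282142]
```

View pics/top3.png

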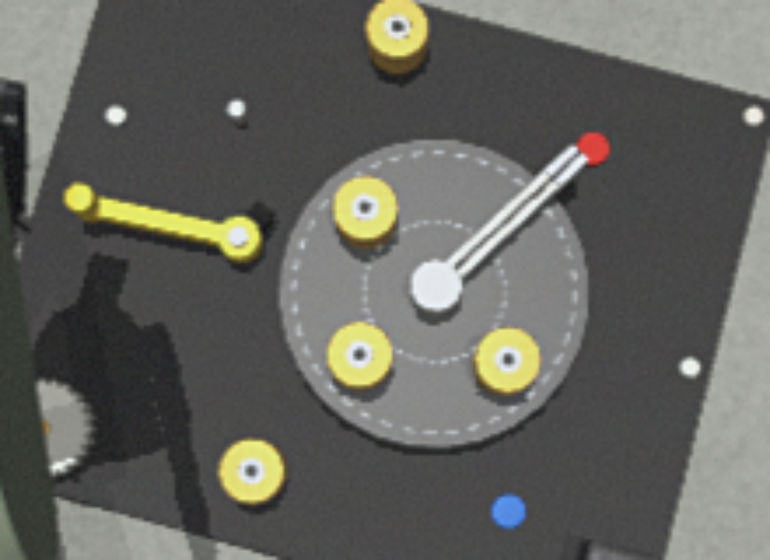

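The white end points at the red stud (crop pixel 593,148), within about 0.3°, and nothing else has moved. Now the brake.

```bash
python3 -m creep '[{"x":0,"y":0,"z":-50,"rx":0,"ry":0,"rz":0,"hand":0},{"x":0,"y":0,"z":-100,"rx":0,"ry":0,"rz":0,"hand":0},{"x":0,"y":0,"z":-140,"rx":0,"ry":0,"rz":0,"hand":0},{"x":0,"y":0,"z":-163,"rx":0,"ry":0,"rz":0,"hand":0},{"x":0,"y":0,"z":-163,"rx":0,"ry":0,"rz":0,"hand":0}]'
python3 - <<'E'
from h import *
p0=read_state()['ee_pos'][:2]*1000; print(p0)
c=cam('side'); cv2.imwrite('pics/s4.png',cv2.resize(c['img'][160:320,200:420,::-1],None,fx=3.5,fy=3.5))
for a in range(78,3,-5):
    r=np.radians(a); u=np.array([np.cos(r),np.sin(r)]); t=np.array([u[1],-u[0]])
    print(a,np.round(np.array([609,135])+97*u-20*t-p0,1),round(np.radians(a-78),3))
E
```

```text
time: 10.7
ee_pos: [0.5885, 0.2372, 0.1172]
tool_rot: [-2.436, -1.98, 0.008]
force: [0.3, 0.5, -0.1]
grip_width: 0.0
gripper_force: 0.0
[588.53090194 237.18474176]
78 [21.1 -3.1] 0.0
73 [29.7 -3.6] -0.087
68 [38.3 -4.8] -0.175
63 [46.7 -6.7] -0.262
58 [54.9 -9.3] -0.349
53 [ 62.9 -12.7] -0.436
48 [ 70.5 -16.7] -0.524
43 [ 77.8 -21.4] -0.611
38 [ 84.6 -26.7] -0.698
33 [ 90.9 -32.6] -0.785
28 [ 96.7 -39. ] -0.873
23 [101.9 -45.9] -0.96
18 [106.5 -53.2] -1.047
13 [110.5 -60.9] -1.134
8 [113.7 -68.9] -1.222
```

View pics/s4.png

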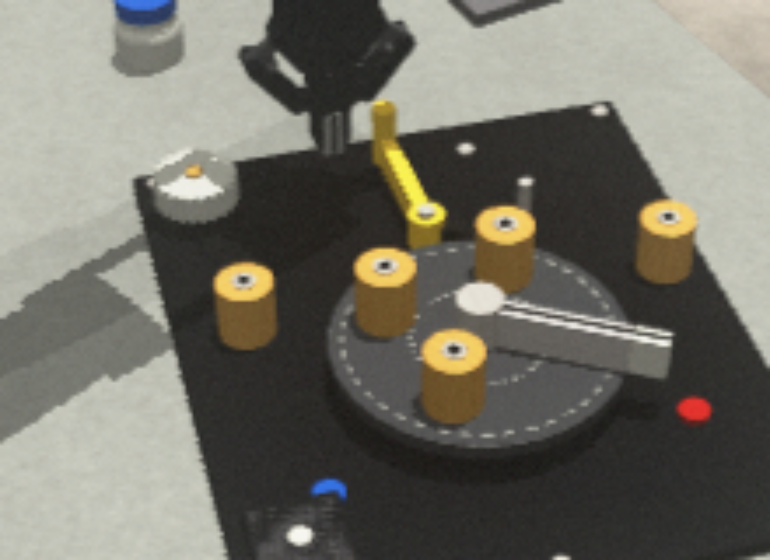

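The shut fingertips at (335,150) stand just to the left of the knob at (383,110), with the knuckles clear above. I'll push clockwise along the arc.

```bash
python3 -m creep '[{"x":11,"y":-2,"z":0,"rx":0,"ry":0,"rz":0,"hand":0},{"x":19,"y":-3,"z":0,"rx":0,"ry":0,"rz":0,"hand":0},{"x":25,"y":-3.3,"z":0,"rx":0,"ry":0,"rz":-0.043,"hand":0},{"x":34,"y":-4.2,"z":0,"rx":0,"ry":0,"rz":-0.131,"hand":0},{"x":42.5,"y":-5.7,"z":0,"rx":0,"ry":0,"rz":-0.218,"hand":0},{"x":50.8,"y":-8,"z":0,"rx":0,"ry":0,"rz":-0.305,"hand":0},{"x":58.9,"y":-11,"z":0,"rx":0,"ry":0,"rz":-0.392,"hand":0},{"x":66.7,"y":-14.7,"z":0,"rx":0,"ry":0,"rz":-0.48,"hand":0},{"x":72,"y":-17.6,"z":0,"rx":0,"ry":0,"rz":-0.542,"hand":0},{"x":77.8,"y":-21.4,"z":0,"rx":0,"ry":0,"rz":-0.611,"hand":0}]'; python3 -m creep '[{"x":6.8,"y":-5.3,"z":0,"rx":0,"ry":0,"rz":-0.087,"hand":0},{"x":13.1,"y":-11.2,"z":0,"rx":0,"ry":0,"rz":-0.174,"hand":0},{"x":18.9,"y":-17.6,"z":0,"rx":0,"ry":0,"rz":-0.262,"hand":0},{"x":24.1,"y":-24.5,"z":0,"rx":0,"ry":0,"rz":-0.349,"hand":0},{"x":28.7,"y":-31.8,"z":0,"rx":0,"ry":0,"rz":-0.436,"hand":0},{"x":31,"y":-36,"z":0,"rx":0,"ry":0,"rz":-0.48,"hand":0},{"x":32.7,"y":-39.5,"z":0,"rx":0,"ry":0,"rz":-0.523,"hand":0}]'
python3 - <<'E'
from h import *
for n in('side','top'): look(n,['brake_knob','brake_pivot'])
c=cam('side'); cv2.imwrite('pics/s5.png',cv2.resize(c['img'][160:320,200:420,::-1],None,fx=3.5,fy=3.5))
E
```

```text
time: 12.0
ee_pos: [0.6689, 0.2182, 0.1213]
tool_rot: [-2.921, -1.156, -0.004]
force: [-1.3, 0.1, 0.2]
grip_width: 0.0
gripper_force: 0.5
time: 12.88
ee_pos: [0.702, 0.1786, 0.1214]
tool_rot: [-3.12, -0.362, -0.005]
force: [0.5, 0.6, -1.1]
grip_width: -0.002
gripper_force: 0.5
side brake_knob 0.85 [352.1 198.3] [707.6 147.1]
side brake_knob 0.68 [336.7 263. ] [552.3 -36.4]
side brake_pivot 0.76 [324.2 220. ] [618.  132.1]
side brake_pivot 0.48 [336.8 262.1] [567.4 -12.6]
top brake_pivot 0.67 [266.  225.5] [614.9 138.3]
```

View pics/s5.png

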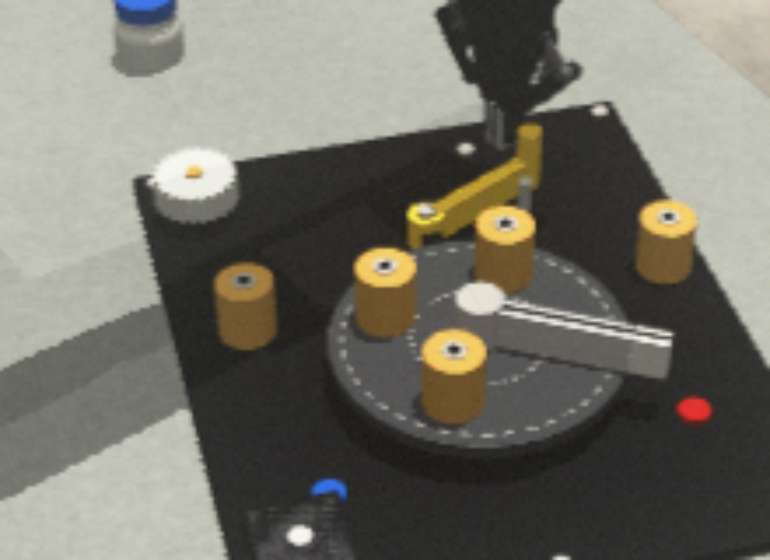

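```bash
python3 -m creep '[{"x":0.3,"y":-1.5,"z":0,"rx":0,"ry":0,"rz":-0.015,"hand":0},{"x":0.6,"y":-3,"z":0,"rx":0,"ry":0,"rz":-0.03,"hand":0},{"x":0.9,"y":-4.5,"z":0,"rx":0,"ry":0,"rz":-0.045,"hand":0},{"x":0.9,"y":-4.5,"z":0,"rx":0,"ry":0,"rz":-0.045,"hand":0}]';  python3 -m creep '[{"x":0.3,"y":-1.5,"z":0,"rx":0,"ry":0,"rz":-0.015,"hand":0},{"x":0.5,"y":-2.5,"z":0,"rx":0,"ry":0,"rz":-0.025,"hand":0},{"x":0.5,"y":-2.5,"z":0,"rx":0,"ry":0,"rz":-0.025,"hand":0}]'
```

```text
time: 13.72
ee_pos: [0.7013, 0.1759, 0.12]
tool_rot: [-3.124, -0.294, -0.002]
force: [0.5, 5.9, 0.1]
grip_width: -0.002
gripper_force: 2.9
time: 14.1
ee_pos: [0.7016, 0.1757, 0.1201]
tool_rot: [-3.124, -0.256, -0.002]
force: [1.0, 11.5, -0.8]
grip_width: -0.003
gripper_force: 5.5
```

The force climbs (6 to 11 N) without any motion, so the lever is on its stop. I'll back away, rise and check.

```bash
python3 -m creep '[{"x":-0.5,"y":4,"z":0,"rx":0,"ry":0,"rz":0,"hand":0},{"x":-2,"y":15,"z":0,"rx":0,"ry":0,"rz":0,"hand":0},{"x":-4,"y":30,"z":0,"rx":0,"ry":0,"rz":0,"hand":0},{"x":-4,"y":30,"z":50,"rx":0,"ry":0,"rz":0,"hand":0},{"x":-4,"y":30,"z":105,"rx":0,"ry":0,"rz":0,"hand":0},{"x":-20,"y":50,"z":160,"rx":0,"ry":0,"rz":0,"hand":0},{"x":-50,"y":95,"z":180,"rx":0,"ry":0,"rz":0,"hand":0},{"x":-90,"y":135,"z":180,"rx":0,"ry":0,"rz":0,"hand":0},{"x":-130,"y":175,"z":180,"rx":0,"ry":0,"rz":0,"hand":0},{"x":-160,"y":205,"z":180,"rx":0,"ry":0,"rz":0,"hand":0}]'; python3 -m creep '[{"x":-45,"y":40,"z":0,"rx":0,"ry":0,"rz":0,"hand":0},{"x":-80,"y":70,"z":0,"rx":0,"ry":0,"rz":0,"hand":0},{"x":-80,"y":70,"z":0,"rx":0,"ry":0,"rz":0,"hand":0}]'
python3 - <<'E'
from h import *
for n in('top','side'): look(n,['brake_knob','brake_pivot','weight_a','grease_jar','screwdriver'])
ang('top',[578.7,8.3]); ang('side',[578.6,6.0])
c=cam('top'); cv2.imwrite('pics/t6.png',c['img'][100:380,60:560,::-1])
E
```

```text
time: 15.35
ee_pos: [0.5395, 0.3784, 0.3001]
tool_rot: [-3.131, -0.257, 0.0]
force: [-0.1, 0.3, -0.4]
grip_width: -0.001
gripper_force: 0.0
time: 15.72
ee_pos: [0.4585, 0.449, 0.3]
tool_rot: [-3.13, -0.264, 0.001]
force: [1.1, -0.4, -0.1]
grip_width: 0.002
gripper_force: 0.0
top brake_knob 0.69 [260.3 184.2] [703.1 151.6]
top brake_pivot 0.96 [268.6 228.9] [607.3 132.3]
top weight_a 0.77 [273.2 295.6] [459.6 119.9]
top weight_a 0.77 [315.2 172.1] [749.6  30.9]
top grease_jar 0.92 [122.2 254.2] [547.4 470.1]
top screwdriver 0.89 [507.4 301.4] [ 456.6 -417.9]
side brake_knob 0.85 [350.8 200.5] [699.9 140.9]
side brake_knob 0.2 [332.1 268.3] [535.  -45.7]
side brake_pivot 0.95 [319.2 219.3] [608.6 140.5]
side brake_pivot 0.74 [403.3 447.7] [ 434.5 -446.4]
side brake_pivot 0.46 [392.3 238.8] [723.3  -8.8]
side weight_a 0.89 [270.1 250.8] [467.5 130.6]
side weight_a 0.72 [390.1 236.7] [748.6  30.9]
side grease_jar 0.62 [244.6 177.2] [545.2 462.1]
side screwdriver 0.65 [407.5 443.7] [ 459.6 -430.6]
side screwdriver 0.52 [333.  270.1] [566.1   0.8]
top 241 [624.9  52.6] r 64.0 ang mod 90: -46.2
top 250 [534.5  53.6] r 63.3 ang mod 90: -45.7
top 241 [532.8 -36.2] r 63.9 ang mod 90: -45.89
side 129 [624.7  50.7] r 64.2 ang mod 90: -45.88
side 148 [534.   51.8] r 63.9 ang mod 90: -45.76
side 174 [532.7 -38.1] r 63.7 ang mod 90: -46.15
```

View pics/t6.png

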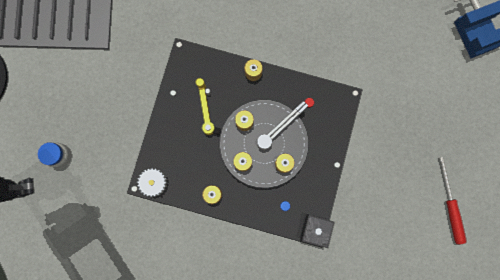

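The lever lies against its pin at (208,91), the pointer is on the red stud at (309,102), the loose things are where they stood, and the arm is clear.

```bash
python3 -c "
from workcell import *
print(hand_in())"
```

```text
the job is handed in; nothing more can be done
None
```

The job is handed in: the pointer's white end is on the red mark to within about 0.3°, the brake lever is against its stop post, the loose weights, screwdriver and jar are where they stood, and the arm is clear.

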